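# Fit the keyed drive shaft into the timing pulley

## Robot

A 6-joint arm with a two-finger parallel gripper is mounted at the origin on a cart in front of the work surface, level with it; the furniture and walls round the work are solid. World frame = base frame: x ahead of the robot, y to its left, z up, the work surface at z = 0. Lengths are in mm, angles in rad, forces in N, time in s.
With the tool pointing down it reaches from about 350 to 850 mm from the base axis. Payload 8.1 kg.
Tool frame: the origin (TCP) lies at the very end of the fingers, on their centre line; the grasp point (between the pads) lies 19 mm behind it (robot.hold_point_z is the distance from the TCP to the grasp point, in mm); z points along the fingers, y is the line along which they close (so a half turn about z gives the same grasp; the last joint's range is limited). The gripper opens to 85 mm and grips with 20 to 120 N. Pads are 22 mm wide; open, the fingers measure 114 mm over their backs; the gripper's body (76 mm by 85 mm) begins 54 mm behind the grasp point. The pads swing forward as they close: fully open they stand 13 mm farther back than shut.
Start: joints at [1.123, 0.13, 1.488, -0, 1.523, -0.085], TCP at [212.915, 560.957, 195.492] pointing down, gripper open.
Joint ranges: [-2.96, 2.96], [-0.89, 2.26], [0.02, 2.5], [-1.34, 4.48], [0, 2.73], [-2.66, 2.66]. Speed limits (rad/s): [2.39, 2.39, 2.79, 3.14, 3.14, 3.14].

## Interface

Orientations are given as [roll, pitch, yaw] about the fixed x, y, z axes, in that order (R = Rz(yaw) Ry(pitch) Rx(roll)).
In Python, from bench import robot gives the robot as it stands.
- The arm moves only by the shell command python3 -m creep 'ROWS'. ROWS is a JSON object of lists of equal length, an entry for each row: "offset": the shift along the tool's x, y, z in m, a list of three; "spin": the turn about the tool's z in rad; "claw": the closure in counts, from 0 (fully open) to 255 (shut). In form: {"offset": [[tx, ty, tz], ...], "spin": [spin, ...], "claw": [claw, ...]}. A call has 1 to 10 rows; each row shifts and turns the commanded pose from where the row before left it, along the tool's axes as they then stand; what a row does not reach is not made up. A row lasts 1/10 s, in which the tool goes at most 50 mm and 8.59 degrees, less where a joint would pass 70% of its speed; a pose out of reach is approached as far as the arm can. A call with a gripper value outside its range is refused whole. The fingers move at their own pace and stop on an object; the grip force is fixed at half the most. Time passes only in rows, so rows that do not move let the fingers close. It gives the time, the measured TCP pose, the force, the opening and the grip force at its end, in the units of the state.
- robot.get_obs(): the state, without advancing time (a new reading comes with each control period).
- robot.snapshot(name): name is "side" or "top"; returns the picture (384x512x3 uint8, red, green, blue); there is no depth.
- robot.camera_model(name): a dict with "camera_matrix" (3x3 intrinsics, pixels), "origin" and "attitude" of the camera in the world. Camera axes: x right, y down, z forward; pixel columns grow to the right and rows downward; lengths in mm; the calibration is good to about 2 mm. A picture is of the moment at which its call begins. camera_model takes no time and is no camera call.
- robot.sign_off(): hands the job in; it is judged then, once.
Trained networks look in the newest picture that a camera, given by its name, has taken for a name from the list of things; names that differ only in an ending like _2 or _b are one class to them, and where a whole thing is asked for, a point or a joint stands for the part that bears it (a point fixed in the world has none). Each returns a list of dicts, best first, with "score" (0 to 1); they miss things now and then, are a little off and sometimes report something else, mostly with a low value. They report only what shows in the picture. A call takes as long as a camera call.
- robot.spot_in(camera, target): "point" ([x, y, z] in mm, in world coordinates, good to about 4 mm: the middle of the surface that is visible of it).
The state is a dict: "clock": time; "joints": joint angles; "qd": joint speeds; "joint_torque": joint torques, N m; "tool_pos": TCP position; "eef_rot": TCP orientation; "force": force on the tool from outside, world axes, zero at the start; "ft_torque": the same for the moment, N m; "gripper_width": finger opening in mm; "grip_force": force on a finger pad.
Only numpy, scipy, OpenCV 4.12 (cv2) and the standard library are available. Lean on these libraries where they do the work, as an engineer would, in place of code of your own. Each camera call takes 0.05 s, during which the arm holds its last target. There are 200 camera calls.

## Task

Stand the timing pulley in the raised nest, spigot down and hub up, and let go of it. Then take the drive shaft from its stand and push it into the pulley's hub, turning it until the key slips into the keyway, and on until the collar sits on the hub against the sprung pin. Finish while still holding the shaft and pressing it fully home, as if for a colleague to tighten the set screw; leave the other things on the bench where they are.

Things in the scene. Friction and masses are not known exactly. Their poses are not given: they have to be found in the camera images.
- pulley: loose metal timing-belt pulley, about 0.35 kg, standing on the bench. From below: spigot 30 mm across (0 to 6 mm), toothed rim with flanges 64 mm across (6 to 26 mm), plain round hub 36 mm across (26 to 54 mm), to be gripped from above. Origin: centre of the underside, z up along the axis, +x towards the keyway
- pulley_top (a point): centre of the top face of the hub, 54 mm above the pulley's origin. Here opens the through bore, 18 mm across, with a keyway 7 mm wide, reaching 13.5 mm from the axis, along the whole bore on the pulley's +x side; the small dark set screw in the side of the hub sits over the keyway
- nest: fixed nest: dark round foot 84 mm across, 8 mm high, with a metal column 48 mm across, 45 mm high. Its top is a narrow ring (inner diameter 35 mm) round a recess 9 mm deep: the pulley's spigot goes into the recess, the lower flange rests on the ring (pulley origin then 39 mm, hub top 93 mm above the bench). Origin: centre of the underside
- nest_seat (a point): centre of the nest's ring top, 45 mm above the bench, where the pulley's lower flange comes to rest
- ejector (a joint): sprung pin, 10 mm across, in the middle of the nest, standing 14 mm above the ring top; the pulley's bore drops over it. 0 = up, grows in metres as pressed down, stop at 0.016. It pushes up with 3 N at 0, 8 N at 0.010. A shaft fully home in the seated pulley holds it at 0.010; if let go, the pin lifts the shaft again
- stand: fixed grey stand: round foot 76 mm across with a tube 40 mm across and 52 mm high, round hole 27 mm across, in which the shaft hangs upright by its collar. Origin: centre of the underside
- shaft: loose steel drive shaft, about 0.15 kg, upright in the grey stand. Origin: centre of the lower tip (8 mm above the bench in the stand), z up along the shaft, +x towards the key. Round, 15 mm thick, from 0 to 44 mm; above its collar a square head 20 x 20 mm from 50 to 90 mm, flats facing x and y, to be gripped from above
- shaft_key (a point): middle of the key's lower end on the shaft, 14 mm above the tip, 9.75 mm from the axis on the +x side. The key is 5 mm wide, runs from 14 to 40 mm above the tip, reaches 12 mm from the axis; the tip below it has no key and enters the bore at any angle
- shaft_collar (a point): centre of the underside of the shaft's collar, 44 mm above the tip; collar 33 mm across, 6 mm thick, with a small pointer tab straight above the key (+x), reaching 22 mm from the axis. It meets the hub's top face when the shaft is fully home
- marker_black: marker pen with a black cap, 126 mm long, 14 mm high, lying on the bench; bystander
- forceps: thin steel forceps, 126 mm long, 9 mm high, lying on the bench; bystander
- stopper_b: small tapered rubber stopper, 25 mm across, 24 mm high; bystander
- tape_roll: roll of label tape lying flat, 66 mm across, 20 mm high; bystander
- vial_c: small vial with a black screw cap, 25 mm across, 55 mm high; bystander
- bottle_white: white reagent bottle, 52 mm across, 112 mm high; bystander behind the work
- bottle_amber: amber reagent bottle, 58 mm across, 125 mm high; bystander behind the work
- wash_bottle: squeeze wash bottle with a bent jet, 93 x 62 x 187 mm; bystander behind the work

How it is judged (in metres and radians):
On the way, in this order (a step that is already met when the one before it is completed fails the run):
1. the pulley stands in the nest, flange on the ring, and has been let go (z of pulley in the frame of nest_seat below -0.003 m and horizontal distance between pulley and nest_seat below 0.006 m and angle between pulley's own z axis and vertical below 0.06 rad and contact force between the fingers and pulley below 0.1 N), for 0.2 s.
2. the key has slipped at least 10 mm into the keyway of the pulley in the nest (z of pulley in the frame of nest_seat below -0.003 m and horizontal distance between pulley and nest_seat below 0.006 m and angle between pulley's own z axis and vertical below 0.06 rad and z of shaft_collar in the frame of pulley_top below 0.02 m and horizontal distance between shaft_collar and pulley_top below 0.005 m), for 0.1 s.
At the end, for the whole second after the job is handed in: Pulley in the nest: flange within 3 mm of the ring, 6 mm of centre, tilt under 0.06 rad. Shaft in the hub: collar within 2.5 mm of the hub top, 4 mm of its axis, parallel within 0.08 rad, key in keyway (0.25 rad). Ejector pin held down over 7 mm; fingers still hold the shaft, which is still (z of pulley in the frame of nest_seat below -0.003 m and horizontal distance between pulley and nest_seat below 0.006 m and angle between pulley's own z axis and vertical below 0.06 rad and z of shaft_collar in the frame of pulley_top between -0.004 and 0.0025 m and horizontal distance between shaft_collar and pulley_top below 0.004 m and angle between the z axis of shaft and the z axis of pulley, either way round below 0.08 rad and angle between the x axis of shaft and the x axis of pulley, either way round below 0.25 rad and value of joint ejector above 0.007 m and contact force between the fingers and shaft above 2 N and linear speed of shaft below 0.02 m/s); the arm keeps its last pose, push and grip.
It fails at once if a bystander was moved by more than 40 mm (distance of any of marker_black, forceps, stopper_b, tape_roll, vial_c, bottle_white, bottle_amber, wash_bottle from where it was at the start of the episode above 0.04 m).
It also fails if it takes over 56 s, if anything falls off the work surface, if the arm or the gripper's body presses on something with over 40 N, if the wrist force passes 120 N, or if a joint passes its speed limit or range.

## Working session

There is one attempt and no reset: what is moved stays moved. The work goes in short steps, Python scripts to look and compute and a shell command to move; the robot and the scene stay as the last step left them, time stands still between calls to the robot, and variables do not carry over. Pictures are saved under pics/ and viewed, at most 10 in all, crops included, and the job is handed in when it is done.

```bash
mkdir -p pics
cat > h.py <<'E'
import numpy as np,cv2
from bench import robot
from scipy.spatial.transform import Rotation as R
def save(cam,name):
    im=robot.snapshot(cam); cv2.imwrite(f'pics/{name}.png',im[:,:,::-1]); return im
def rot(m):
    a=np.array(m['attitude']); return a if a.shape==(3,3) else R.from_euler('xyz',a).as_matrix()
def px2w(cam,u,v,z):
    m=robot.camera_model(cam);K=np.array(m['camera_matrix']);o=np.array(m['origin'])
    d=rot(m)@np.linalg.solve(K,[u,v,1.]);return o+d*(z-o[2])/d[2]
def w2px(cam,p):
    m=robot.camera_model(cam);K=np.array(m['camera_matrix']);q=K@(rot(m).T@(np.array(p)-np.array(m['origin'])));return q[:2]/q[2]
E
python3 - <<'E'
from h import *
for c in('top','side'):
    save(c,c+'1');m=robot.camera_model(c);print(c,m)
    for t in['pulley','pulley_top','nest','stand','shaft','shaft_key','shaft_collar']:
        try:
            r=robot.spot_in(c,t)
            print(t,[(np.round(x['point']).tolist(),round(x['score'],2),np.round(w2px(c,x['point'])).tolist()) for x in r[:2]])
        except Exception as e: print(t,e)
o=robot.get_obs();print(o)
E
```

```text
top {'camera_matrix': array([[451.1181281 ,   0.        , 254.32260686],
       [  0.        , 451.1181281 , 191.99164912],
       [  0.        ,   0.        ,   1.        ]]), 'origin': array([ 328.01850248,   17.54951166, 1146.29240424]), 'attitude': array([-2.96776233, -0.01670437, -1.55149486])}
pulley [([560.0, -253.0, 28.0], 0.84, [355.0, 180.0]), ([491.0, 2.0, 88.0], 0.32, [255.0, 202.0])]
pulley_top [([562.0, -252.0, 25.0], 0.91, [355.0, 180.0])]
nest [([575.0, 251.0, 8.0], 0.75, [158.0, 172.0])]
stand [([486.0, 2.0, 4.0], 0.57, [254.0, 209.0])]
shaft [([493.0, 2.0, 84.0], 0.52, [255.0, 201.0])]
shaft_key [([492.0, 2.0, 85.0], 0.55, [255.0, 201.0])]
shaft_collar [([493.0, 3.0, 85.0], 0.63, [254.0, 201.0])]
side {'camera_matrix': array([[355.68452971,   0.        , 250.10382432],
       [  0.        , 355.68452971, 194.35448267],
       [  0.        ,   0.        ,   1.        ]]), 'origin': array([ -66.33362178, -640.48614652,  499.88538324]), 'attitude': array([-2.04179230e+00, -1.02811773e-03, -7.49803630e-01])}
pulley [([554.0, -263.0, 25.0], 0.84, [333.0, 239.0])]
pulley_
[... 490 characters left out ...]
6, [241.0, 195.0])]
{'clock': 0.8, 'joints': array([ 1.12255643e+00,  1.30390072e-01,  1.48819886e+00,  3.62002047e-05,
        1.52297618e+00, -8.54163574e-02]), 'qd': array([-0.00154996,  0.00111339, -0.00085893, -0.00027335,  0.00093818,
        0.00108063]), 'joint_torque': array([ 1.55635757e-03, -5.69261634e+01, -5.00838411e+01, -2.67426589e-05,
        8.98219587e-04,  2.07996999e-05]), 'tool_pos': array([212.9311597 , 560.96373118, 195.49878364]), 'eef_rot': array([ 3.14156212e+00, -3.36771138e-05,  2.77876739e+00]), 'force': array([0.17031928, 0.2014819 , 0.39596768]), 'ft_torque': array([-0.06827147,  0.03523703,  0.00600662]), 'grip_force': 0.0, 'gripper_width': 85.53153647767337}
```

Run:
```python
import cv2,numpy as np
t=cv2.imread('pics/top1.png');s=cv2.imread('pics/side1.png')
c=lambda im,x,y,w=32:cv2.resize(im[y-w:y+w,x-w:x+w],(260,260),interpolation=cv2.INTER_CUBIC)
cv2.imwrite('pics/c1.png',np.vstack([np.hstack([c(t,355,183),c(t,158,172),c(t,255,203)]),np.hstack([c(s,333,239),c(s,208,177),c(s,240,200)])]))
```

```text
(no output)
```

View pics/c1.png

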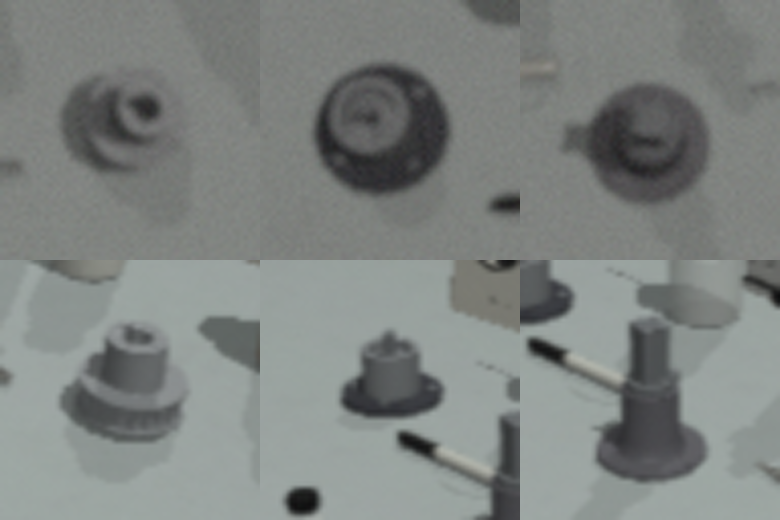

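View pics/top1.png

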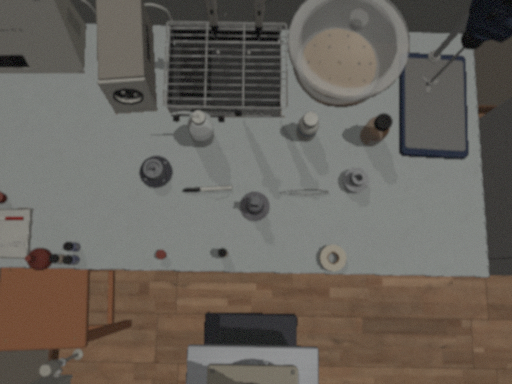

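Run:
```python
from h import *
out=[]
for cam,pts in(('top',[(355,180),(158,172),(255,203)]),('side',[(333,233),(208,180),(240,193)])):
    im=np.mean([robot.snapshot(cam).astype(float) for _ in range(10)],0)
    np.save(f'pics/{cam}avg.npy',im)
    row=[]
    for x,y in pts:
        w=22 if cam=='top' else 26
        c=im[y-w:y+w,x-w:x+w].mean(2);lo,hi=np.percentile(c,[0.5,99.5]);c=np.clip((c-lo)/(hi-lo)*255,0,255).astype(np.uint8)
        c=cv2.resize(c,(264,264),interpolation=cv2.INTER_CUBIC);row.append(c)
    out.append(np.hstack(row))
cv2.imwrite('pics/c2.png',np.vstack(out))
```

```text
(no output)
```

View pics/c2.png

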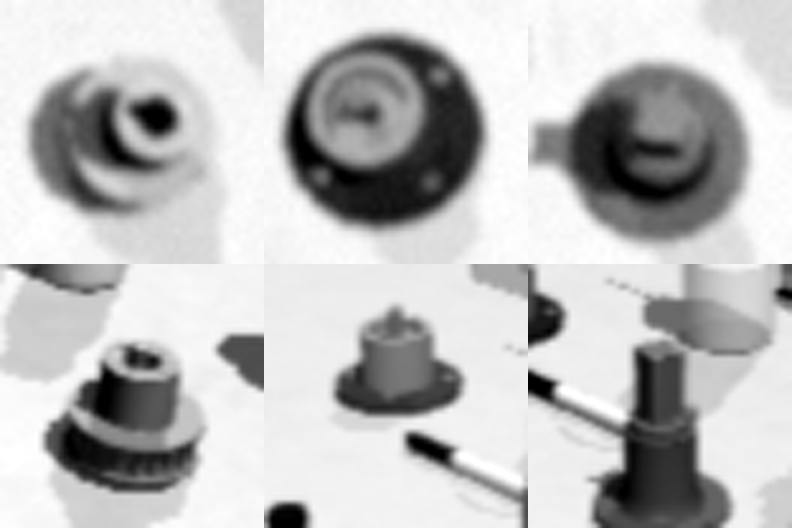

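```bash
cat >> h.py <<'E'
def rect(im,cam,cx,cy,z,half,N=260):
    # up=+x, left=+y
    m=robot.camera_model(cam);K=np.array(m['camera_matrix']);Rm=rot(m);o=np.array(m['origin'])
    a=np.linspace(half,-half,N);X,Y=np.meshgrid(cx+a,cy+a,indexing='ij')
    P=np.stack([X,Y,np.full_like(X,z)],-1);q=(P-o)@Rm@K.T
    uv=(q[...,:2]/q[...,2:]).astype(np.float32)
    g=cv2.remap(im.mean(2).astype(np.float32),uv[...,0],uv[...,1],cv2.INTER_CUBIC)
    lo,hi=np.percentile(g,[1,99]);g=np.clip((g-lo)/(hi-lo)*255,0,255).astype(np.uint8)
    for k in range(-int(half)//10*10,int(half)+1,10):
        p=int((half-k)/(2*half)*N)
        if 0<=p<N: g[p,:5]=255;g[:5,p]=255;g[p,5:7]=0;g[5:7,p]=0
        if k==0: g[p,:14]=255;g[:14,p]=255
    return g
E
python3 - <<'E'
from h import *
T=np.load('pics/topavg.npy');S=np.load('pics/sideavg.npy')
L=[(557,-257,54,30),(573,252,45,35),(488,1,58,30)]
print(px2w('top',358.8,177.5,54))
g=[np.hstack([rect(im,c,*l) for l in L]) for im,c in((T,'top'),(S,'side'))]
cv2.imwrite('pics/c3.png',np.vstack(g))
E
```

```text
[ 562.45665285 -255.6201812    54.        ]
```

View pics/c3.png

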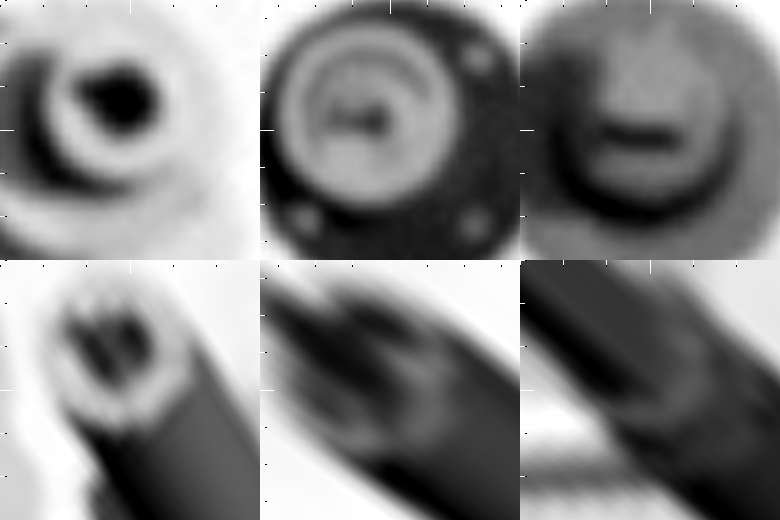

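Run:
```python
from h import *
print('nest foot top',px2w('top',136+120/6,150+131/6,8),'side',px2w('side',208.4,177.8,4))
print('nest ring top',px2w('top',136+(366-264)/6,150+109/6,45))
print('stand foot top',px2w('top',233+(660-528)/6,181+151/6,5))
T=np.load('pics/topavg.npy');S=np.load('pics/sideavg.npy')
g=[rect(T,'top',488,1,z,26,380) for z in(58,98)]
cv2.imwrite('pics/c4.png',np.hstack(g))
cam='top';r=robot.spot_in(cam,'marker_black');print([np.round(x['point']) for x in r[:1]])
```

```text
nest foot top [575.28751921 256.36092243   8.        ] side [578.37011438 257.94681965   4.        ]
nest ring top [576.42148128 256.57918992  45.        ]
stand foot top [ 4.92065698e+02 -8.49178389e-02  5.00000000e+00]
[array([535., 123.,  13.])]
```

View pics/c4.png

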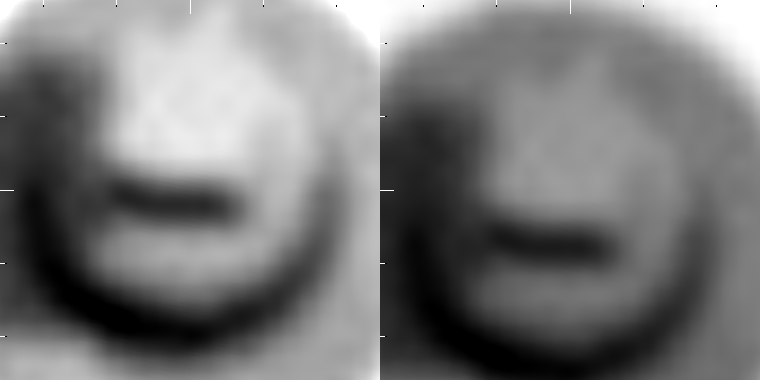

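```bash
python3 -m creep '{"offset":[[0,0.05,0],[0,0,0]],"spin":[0,0],"claw":[0,0]}'
```

```text
clock: 2.05
tool_pos: [231.0, 608.5, 189.0]
eef_rot: [-3.134, -0.001, 2.779]
force: [-0.4, -1.1, -1.5]
gripper_width: 85.3
grip_force: 0.0
```

```bash
python3 -m creep '{"offset":[[-0.03,-0.034,0],[-0.03,-0.034,0],[-0.03,-0.034,0],[-0.03,-0.034,0],[-0.03,-0.034,0],[-0.03,-0.034,0],[-0.03,-0.034,0],[-0.03,-0.034,0],[-0.03,-0.034,0],[-0.03,-0.034,0]],"spin":[0,0,0,0,0,0,0,0,0,0],"claw":[0,0,0,0,0,0,0,0,0,0]}' ; python3 -m creep '{"offset":[[-0.03,-0.034,0],[-0.03,-0.034,0],[-0.03,-0.034,0],[-0.03,-0.034,0],[-0.03,-0.034,0],[-0.03,-0.034,0],[-0.03,-0.034,0],[-0.03,-0.034,0],[-0.03,-0.034,0],[0,0,0]],"spin":[0,0,0,0,0,0,0,0,0,0],"claw":[0,0,0,0,0,0,0,0,0,0]}'
```

```text
clock: 3.05
tool_pos: [391.0, 181.8, 196.2]
eef_rot: [3.14, 0.002, 2.779]
force: [0.7, -0.5, -0.3]
gripper_width: 85.7
grip_force: 0.0
clock: 4.05
tool_pos: [534.8, -203.5, 194.9]
eef_rot: [-3.14, 0.0, 2.774]
force: [-1.9, -0.0, -0.4]
gripper_width: 85.5
grip_force: 0.0
```

```bash
cat > d.py <<'E'
import sys,numpy as np
from bench import robot
from scipy.spatial.transform import Rotation as R
o=robot.get_obs();r=o['eef_rot'];M=R.from_euler('xyz',r).as_matrix()
t=np.array([float(v) for v in sys.argv[1:4]])
print(np.round(o['tool_pos'],1),np.round(r,3),'offset',np.round(M.T@(t-o['tool_pos']),1),'j6',o['joints'][5].round(2),'f',np.round(o['force'],1),round(o['gripper_width'],1))
E
python3 d.py 564 -255 110
```

```text
[ 534.8 -203.5  194.9] [-3.14   0.     2.774] offset [-45.7 -37.4  85. ] j6 -1.66 f [-1.9 -0.  -0.4] 85.5
```

```bash
python3 -m creep '{"offset":[[-0.023,-0.019,0.02],[-0.023,-0.018,0.025],[0,0,0.02],[0,0,0.02],[0,0,0]],"spin":[0,0,0,0,0],"claw":[0,0,0,0,0]}'; python3 d.py 564 -255 30;  python3 - <<'E'
from h import *
a=[rect(save('top','t5'),'top',564,-255,54,60,380),rect(save('side','s5'),'side',564,-255,54,60,380)]
cv2.imwrite('pics/c5.png',np.hstack(a))
E
```

```text
clock: 4.55
tool_pos: [562.0, -248.0, 107.1]
eef_rot: [3.141, -0.006, 2.779]
force: [-0.3, 0.7, -0.5]
gripper_width: 85.7
grip_force: 0.0
[ 562.  -248.   107.1] [ 3.141 -0.006  2.779] offset [-4.8 -6.  77.1] j6 -1.71 f [-0.3  0.7 -0.5] 85.7
```

View pics/c5.png

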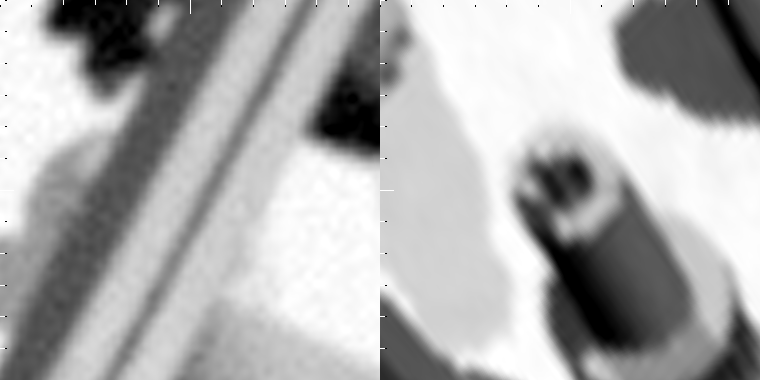

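```bash
python3 -m creep '{"offset":[[0,-0.003,0.015],[0,0,0.015],[0,0,0],[0,0,0]],"spin":[0,0,0,0],"claw":[0,0,0,0]}'; python3 d.py 565 -255 32
```

```text
clock: 5.05
tool_pos: [562.5, -251.9, 79.6]
eef_rot: [3.141, -0.002, 2.779]
force: [0.1, -0.6, 0.7]
gripper_width: 85.6
grip_force: 0.0
[ 562.5 -251.9   79.6] [ 3.141e+00 -2.000e-03  2.779e+00] offset [-3.6 -2.  47.6] j6 -1.71 f [ 0.1 -0.6  0.7] 85.6
```

```bash
python3 -m creep '{"offset":[[-0.0035,-0.002,0.016],[0,0,0.016],[0,0,0.015],[0,0,0],[0,0,0]],"spin":[0,0,0,0,0],"claw":[0,0,0,0,0]}'; python3 d.py 565 -255 32; python3 -m creep '{"offset":[[0,0,0],[0,0,0],[0,0,0],[0,0,0],[0,0,0],[0,0,0]],"spin":[0,0,0,0,0,0],"claw":[255,255,255,255,255,255]}';python3 d.py 565 -255 32
```

```text
clock: 5.55
tool_pos: [564.9, -254.9, 32.3]
eef_rot: [3.141, -0.002, 2.779]
force: [-0.5, -0.2, 0.6]
gripper_width: 85.5
grip_force: 0.0
[ 564.9 -254.9   32.3] [ 3.141e+00 -2.000e-03  2.779e+00] offset [-0.1 -0.   0.3] j6 -1.71 f [-0.5 -0.2  0.6] 85.5
clock: 6.15
tool_pos: [565.7, -255.4, 33.6]
eef_rot: [-3.142, 0.0, 2.779]
force: [0.8, -0.8, 0.3]
gripper_width: -0.0
grip_force: 0.0
[ 565.7 -255.4   33.6] [-3.142  0.     2.779] offset [0.8 0.1 1.6] j6 -1.71 f [ 0.8 -0.8  0.3] -0.0
```

Run:
```python
from h import *
s=save('side','s6')[:,:,::-1];t=save('top','t6')[:,:,::-1]
print([ (np.round(x['point']),x['score']) for x in robot.spot_in('side','pulley')[:2]])
u,v=w2px('side',[565,-255,40]).astype(int);a=cv2.resize(s[v-60:v+60,u-60:u+60],(390,390),interpolation=cv2.INTER_CUBIC)
u,v=w2px('top',[565,-255,40]).astype(int);b=cv2.resize(t[v-60:v+60,u-60:u+60],(390,390),interpolation=cv2.INTER_CUBIC)
cv2.imwrite('pics/c6.png',np.hstack([a,b]))
```

```text
[(array([ 556., -261.,   28.]), 0.96)]
```

View pics/c6.png

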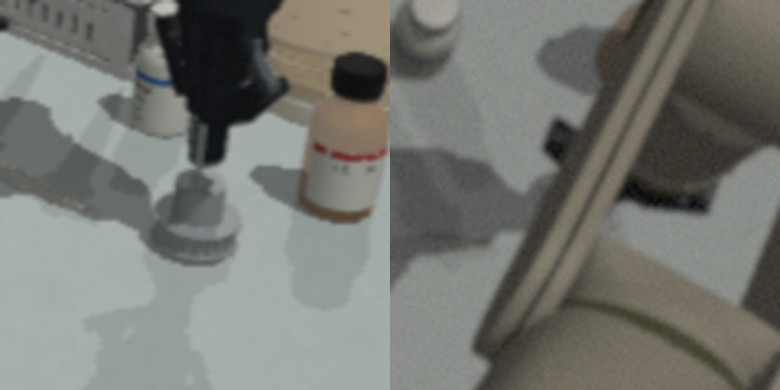

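```bash
python3 - <<'E'
from h import *
u,v=w2px('side',[565,-255,40]).astype(int)
p=(u-60+207/3.25,v-60+163/3.25);print(p)
for z in(33,45,55,60,70):print(z,px2w('side',*p,z).round(), w2px('side',[565,-255,z]).round(1))
E
python3 d.py 565 -255 60
```

```text
(np.float64(336.6923076923077), np.float64(220.15384615384616))
33 [ 622. -224.   33.] [333.6 233.4]
45 [ 604. -235.   45.] [334.2 229.1]
55 [ 589. -244.   55.] [334.6 225.5]
60 [ 582. -248.   60.] [334.9 223.7]
70 [ 567. -257.   70.] [335.3 220.1]
[ 565.6 -255.4   33.5] [-3.142 -0.     2.779] offset [  0.7   0.1 -26.5] j6 -1.71 f [-0.3 -0.5  0.2] 0.0
```

Run:
```python
from h import *
S=np.load('pics/sideavg.npy').mean(2);a=cv2.imread('pics/s6.png').astype(float).mean(2)
d=np.abs(a-S)
print(310)
for v in range(196,252,2): print(v,''.join('#' if x>60 else '+' if x>25 else '.' for x in d[v,300:372]))
```

```text
310
196 .........................+##############################+..+++..........
198 ...........................###############################+++...........
200 ..............................############################+.............
202 ..............................#########################+................
204 ...............................#######################+.................
206 ...............................+####################+...................
208 ...............................+##############+++.......................
210 ...............................############+............................
212 ..............................+############+............................
214 ...............................############.............................
216 +..............................############.............................
218 +++++..........................###########+.............................
220 +++++++++.......................+#######+...............................
222 ++++++++++++...................++++.....................................
224 ++++++++++++++
[... 359 characters left out ...]
.......
234 ...+++++++++++++++++++..................................................
236 ....++++++++++++++++..+++...............................................
238 ..........+++++++.....++++++............................................
240 ..............+.........................................................
242 ........................................................................
244 ........................................................................
246 ........................................................................
248 ........................................................................
250 ........................................................................
```

```bash
for i in 1; do python3 -m creep '{"offset":[[0,0,0.005],[0,0,0.005],[0,0,0.002]],"spin":[0,0,0],"claw":[255,255,255]}'; python3 -m creep '{"offset":[[0,0,0.002],[0,0,0.002]],"spin":[0,0],"claw":[255,255]}' ; done
```

```text
clock: 6.6
tool_pos: [565.0, -255.0, 20.3]
eef_rot: [3.141, -0.001, 2.779]
force: [0.1, 0.1, -0.2]
gripper_width: -0.4
grip_force: 0.0
clock: 6.8
tool_pos: [565.8, -255.4, 17.5]
eef_rot: [-3.142, 0.0, 2.779]
force: [-2.0, 0.9, 10.9]
gripper_width: -0.1
grip_force: 5.7
```

```bash
python3 -m creep '{"offset":[[0,0,-0.012],[0,0,0],[0,0,0],[0,0,0],[0,0,0],[0,0,0]],"spin":[0,0,0,0,0,0],"claw":[0,0,0,0,0,0]}';python3 -m creep '{"offset":[[0,0,0.012],[0,0,0.01],[0,0,0.009],[0,0,0],[0,0,0]],"spin":[0,0,0,0,0],"claw":[0,0,0,0,0]}'; python3 d.py 565 -255 -4
```

```text
clock: 7.4
tool_pos: [565.5, -255.2, 29.2]
eef_rot: [3.142, -0.0, 2.779]
force: [0.4, -0.1, -0.1]
gripper_width: 84.7
grip_force: 0.0
clock: 7.9
tool_pos: [565.2, -255.1, -2.3]
eef_rot: [3.141, -0.001, 2.779]
force: [0.5, -0.3, -0.4]
gripper_width: 85.6
grip_force: 0.0
[ 565.2 -255.1   -2.3] [ 3.141e+00 -1.000e-03  2.779e+00] offset [0.2 0.  1.7] j6 -1.71 f [ 0.5 -0.3 -0.4] 85.6
```

```bash
python3 -m creep '{"offset":[[0,0,0],[0,0,0],[0,0,0],[0,0,0],[0,0,0],[0,0,0]],"spin":[0,0,0,0,0,0],"claw":[255,255,255,255,255,255]}';python3 d.py 565 -255 -4
```

```text
clock: 8.5
tool_pos: [566.2, -255.5, -0.6]
eef_rot: [-3.142, 0.001, 2.779]
force: [-0.8, 1.5, 5.7]
gripper_width: 35.2
grip_force: 60.0
[ 566.2 -255.5   -0.6] [-3.142e+00  1.000e-03  2.779e+00] offset [1.3 0.1 3.4] j6 -1.71 f [-0.8  1.5  5.7] 35.2
```

```bash
python3 -m creep '{"offset":[[0,0,-0.02],[0,0,-0.04],[0,0,-0.04],[0,0,0]],"spin":[0,0,0,0],"claw":[255,255,255,255]}';python3 -m creep '{"offset":[[0.0176,0.0388,0],[0.0176,0.0388,0],[0.0176,0.0388,0],[0.0176,0.0388,0],[0.0176,0.0388,0],[0.0176,0.0388,0],[0.011,0.0416,0],[0.011,0.0416,0],[0.011,0.0416,0]],"spin":[0,0,0,0,0,0,0,0,0],"claw":[255,255,255,255,255,255,255,255,255]}';python3 -m creep '{"offset":[[0.011,0.0416,0],[0.011,0.0416,0],[0.011,0.0416,0],[0,0,0],[0,0,0],[0,0,0]],"spin":[0,0,0,0,0,0],"claw":[255,255,255,255,255,255]}';python3 d.py 576.5 257 60
python3 - <<'E'
from h import *
ims=[robot.snapshot('side').astype(float) for _ in range(3)];a=np.mean(ims,0);np.save('pics/s7.npy',a)
save('top','t7')
p=robot.get_obs()['tool_pos']
u,v=w2px('side',p).astype(int);cv2.imwrite('pics/c7.png',cv2.resize(a[v-40:v+60,u-50:u+50,::-1],(590,590),interpolation=cv2.INTER_CUBIC));print(u,v)
E
```

```text
clock: 8.9
tool_pos: [569.4, -257.4, 105.3]
eef_rot: [-3.14, 0.01, 2.779]
force: [0.6, -0.1, -2.0]
gripper_width: 34.6
grip_force: 61.2
clock: 9.8
tool_pos: [561.7, 129.7, 96.7]
eef_rot: [-3.14, -0.002, 2.779]
force: [1.2, -0.7, -4.3]
gripper_width: 34.5
grip_force: 61.4
clock: 10.4
tool_pos: [575.6, 255.6, 96.9]
eef_rot: [-3.14, -0.002, 2.779]
force: [0.5, 0.2, -4.7]
gripper_width: 34.7
grip_force: 61.8
[575.6 255.6  96.9] [-3.140e+00 -2.000e-03  2.779e+00] offset [-0.4  1.8 36.9] j6 -0.87 f [ 0.5  0.2 -4.7] 34.7
206 151[ WARN:0@2.331] global loadsave.cpp:1063 imwrite_ Unsupported depth image for selected encoder is fallbacked to CV_8U.
```

View pics/c7.png

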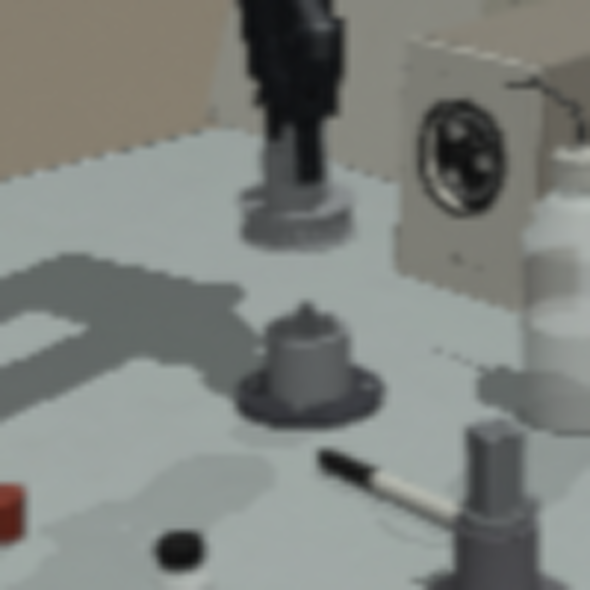

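Run:
```python
from h import *
print('rim pred',w2px('side',[575.6,255.6,113.5]),'obs',156+296/5.9,111+215/5.9)
for q in([576.5,256.6,25],[576.5,256.6,4],[576.5,256.6,59]):print('nest pred',w2px('side',q))
print('obs col',156+309/5.9,'foot',156+309.5/5.9,111+388/5.9,'pin top',156+307/5.9,111+305/5.9)
a=np.load('pics/s7.npy').mean(2)
for v in(144,146,148,150,168,170,172,174): print(v,a[v,194:224].astype(int))
```

```text
rim pred [206.38314853 147.35082946] obs 206.16949152542372 147.4406779661017
nest pred [207.86756013 172.35631657]
nest pred [208.19646    178.07599126]
nest pred [207.32374886 162.89926353]
obs col 208.3728813559322 foot 208.45762711864407 176.76271186440678 pin top 208.03389830508473 162.6949152542373
144 [158 152 130  99  89  87  82  76  79  82  83  83  83  82  80  79  88 109
 129 136 137 141 151 157 158 158 158 157 156 144]
146 [159 158 143 118 106  90  79  76  78  82  85  90  90  90  90 108 129 131
 128 119 108 123 154 159 159 159 158 158 156 143]
148 [160 159 145 112  82  78  78  80  84  86  91  94  93  92  92  87  86  83
  82  82  89 116 148 157 158 159 158 158 154 139]
150 [160 157 136  92  78  78  78  79  80  81  84  85  93  93  89  92  90  90
  91  96 108 126 145 156 158 158 158 157 139 115]
168 [102 101 102 101 101 104 100  83  76  78  84  89  89  87  87  92 103 111
 110 100 100 131 159 162 162 162 162 162 162 162]
170 [102 102 102 102 105 121 124  86  72  77  85  90  94  95  96  97  95  94
  91  89  95 129 158 161 161 161 161 161 161 161]
172 [102 102 101 101 101  99  90  76  72  78  83  88  90  93  94  95  95  94
  92  89  92 111 136 150 156 159 160 161 161 161]
174 [102 101  98  90  77  64  51  58  71  78  83  87  91  93  94  95  95  94
  92  89  83  74  65  70  85 111 141 160 162 161]
```

```bash
python3 -m creep '{"offset":[[-0.0016,0.0009,0.015],[0,0,0.015],[0,0,0.01],[0,0,0.005],[0,0,0],[0,0,0]],"spin":[0,0,0,0,0,0],"claw":[255,255,255,255,255,255]}';python3 -m creep '{"offset":[[0,0,0.004],[0,0,0.004],[0,0,0.003],[0,0,0.002],[0,0,0]],"spin":[0,0,0,0,0],"claw":[255,255,255,255,255]}';python3 d.py 577.5 256 38.4
```

```text
clock: 11.2
tool_pos: [578.3, 256.8, 53.5]
eef_rot: [-3.141, -0.0, 2.779]
force: [1.1, 0.1, -3.6]
gripper_width: 34.5
grip_force: 61.8
clock: 11.7
tool_pos: [577.9, 256.7, 40.0]
eef_rot: [-3.141, -0.001, 2.779]
force: [0.5, 0.2, -4.9]
gripper_width: 34.9
grip_force: 61.8
[577.9 256.7  40. ] [-3.141e+00 -1.000e-03  2.779e+00] offset [ 0.2 -0.8  1.6] j6 -0.87 f [ 0.5  0.2 -4.9] 34.9
```

```bash
python3 -m creep '{"offset":[[0,0,0.001],[0,0,0.001],[0,0,0]],"spin":[0,0,0],"claw":[255,255,255]}';python3 -m creep '{"offset":[[0,0,0.001],[0,0,0]],"spin":[0,0],"claw":[255,255]}'
```

```text
clock: 12.0
tool_pos: [578.4, 256.8, 38.6]
eef_rot: [3.141, 0.0, 2.779]
force: [-0.8, -0.4, -4.1]
gripper_width: 34.4
grip_force: 61.8
clock: 12.2
tool_pos: [578.6, 256.9, 38.4]
eef_rot: [3.141, 0.001, 2.779]
force: [-1.7, -1.1, 3.3]
gripper_width: 34.6
grip_force: 62.5
```

```bash
python3 -m creep '{"offset":[[0,0,0],[0,0,0],[0,0,0],[0,0,0],[0,0,-0.01],[0,0,-0.02],[0,0,-0.03],[0,0,-0.03],[0,0,0]],"spin":[0,0,0,0,0,0,0,0,0],"claw":[0,0,0,0,0,0,0,0,0]}';python3 -m creep '{"offset":[[0,0,0],[0,0,0],[0,0,0],[0,0,0],[0,0,0],[0,0,0],[0,0,0],[0,0,0],[0,0,0],[0,0,0]],"spin":[0.136,0.136,0.136,0.136,0.136,0.136,0.136,0.136,0.136,0.136],"claw":[0,0,0,0,0,0,0,0,0,0]}'; python3 d.py 492.3 1.5 128
```

```text
clock: 13.1
tool_pos: [581.8, 258.0, 134.5]
eef_rot: [3.135, 0.008, 2.779]
force: [1.5, 0.3, 0.2]
gripper_width: 85.4
grip_force: 0.0
clock: 14.1
tool_pos: [578.1, 256.8, 127.5]
eef_rot: [-3.141, 0.0, 1.413]
force: [0.5, -0.7, -0.0]
gripper_width: 85.1
grip_force: 0.0
[578.1 256.8 127.5] [-3.141  0.     1.413] offset [-265.6  -44.7   -0.5] j6 0.49 f [ 0.5 -0.7 -0. ] 85.1
```

```bash
python3 -m creep '{"offset":[[-0.038,-0.0064,0],[-0.038,-0.0064,0],[-0.038,-0.0064,0],[-0.038,-0.0064,0],[-0.038,-0.0064,0],[-0.038,-0.0064,0],[-0.038,-0.0064,0],[0,0,0],[0,0,0]],"spin":[0,0,0,0,0,0,0,0,0],"claw":[0,0,0,0,0,0,0,0,0]}'; python3 d.py 492.3 1.5 30
python3 - <<'E'
from h import *
T=np.mean([robot.snapshot('top').astype(float) for _ in range(6)],0);S=np.mean([robot.snapshot('side').astype(float) for _ in range(6)],0)
np.save('pics/t8.npy',T);np.save('pics/s8.npy',S)
L=[rect(T,'top',577.5,256,93,26,390),rect(S,'side',577.5,256,93,26,390)]
cv2.imwrite('pics/c8.png',np.hstack(L))
E
```

```text
clock: 15.0
tool_pos: [493.7, 0.1, 127.8]
eef_rot: [3.141, -0.0, 1.417]
force: [0.1, 0.5, -0.7]
gripper_width: 85.4
grip_force: 0.0
[4.937e+02 1.000e-01 1.278e+02] [ 3.141 -0.     1.417] offset [ 1.2 -1.7 97.8] j6 0.05 f [ 0.1  0.5 -0.7] 85.4
```

View pics/c8.png

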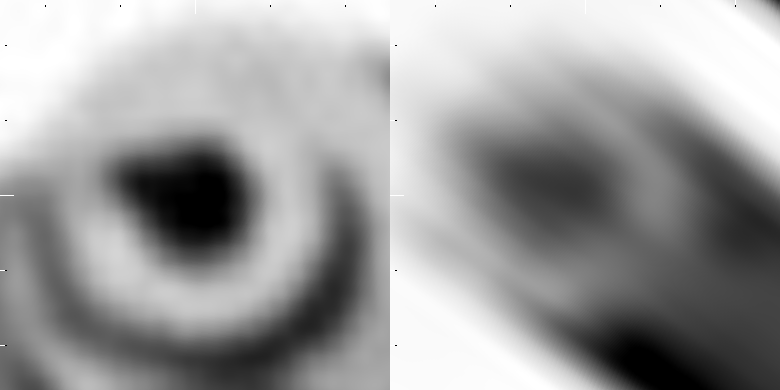

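```bash
python3 -m creep '{"offset":[[0.001,-0.001,0.02],[0,0,0.02],[0,0,0.02],[0,0,0.02],[0,0,0.013],[0,0,0],[0,0,0]],"spin":[0,0,0,0,0,0,0],"claw":[0,0,0,0,0,0,0]}'; python3 d.py 492.3 1.5 34
```

```text
clock: 16.3
tool_pos: [493.0, 1.8, 34.9]
eef_rot: [-3.142, 0.0, 1.419]
force: [-0.7, -0.5, 0.0]
gripper_width: 85.5
grip_force: 0.0
[493.    1.8  34.9] [-3.142  0.     1.419] offset [-0.4 -0.7  0.9] j6 0.05 f [-0.7 -0.5  0. ] 85.5
```

```bash
python3 -m creep '{"offset":[[0,0,0],[0,0,0],[0,0,0],[0,0,0],[0,0,0],[0,0,0]],"spin":[0,0,0,0,0,0],"claw":[255,255,255,255,255,255]}'; python3 d.py 492.3 1.5 34
```

```text
clock: 16.9
tool_pos: [493.2, 1.8, 35.0]
eef_rot: [3.141, -0.0, 1.419]
force: [-0.7, -0.7, 4.6]
gripper_width: 18.9
grip_force: 58.7
[493.2   1.8  35. ] [ 3.141 -0.     1.419] offset [-0.4 -0.9  1. ] j6 0.05 f [-0.7 -0.7  4.6] 18.9
```

```bash
python3 -m creep '{"offset":[[0,0,-0.02],[0,0,-0.04],[0,0,-0.04],[0,0,-0.02],[0,0,0]],"spin":[0,0,0,0,0],"claw":[255,255,255,255,255]}'; python3 -m creep '{"offset":[[0.0378,0.0064,0],[0.0378,0.0064,0],[0.0378,0.0064,0],[0.0378,0.0064,0],[0.0378,0.0064,0],[0.0378,0.0064,0],[0.0378,0.0064,0],[0,0,0]],"spin":[0,0,0,0,0,0,0,0],"claw":[255,255,255,255,255,255,255,255]}';  python3 -m creep '{"offset":[[0,0,0],[0,0,0],[0,0,0],[0,0,0],[0,0,0],[0,0,0],[0,0,0],[0,0,0],[0,0,0],[0,0,0]],"spin":[-0.135,-0.135,-0.135,-0.135,-0.135,-0.135,-0.135,-0.135,-0.135,-0.135],"claw":[255,255,255,255,255,255,255,255,255,255]}'; python3 -m creep '{"offset":[[0,0,0],[0,0,0]],"spin":[0,0],"claw":[255,255]}'; python3 d.py 577.4 256.6 128
python3 - <<'E'
from h import *
S=np.mean([robot.snapshot('side').astype(float) for _ in range(5)],0);np.save('pics/s9.npy',S)
p=robot.get_obs()['tool_pos'];tip=[p[0],p[1],p[2]-27]
print('pred tip',w2px('side',tip),'collar ctr',w2px('side',[p[0],p[1],p[2]-27+47]),'hubtop',w2px('side',[577.4,256.6,93]))
u,v=206,150
c=np.clip(S[v-50:v+30,u-40:u+40,::-1],0,255).astype(np.uint8);cv2.imwrite('pics/c9.png',cv2.resize(c,(600,600),interpolation=cv2.INTER_CUBIC))
E
```

```text
clock: 17.4
tool_pos: [495.2, 1.6, 158.1]
eef_rot: [3.135, -0.0, 1.419]
force: [0.9, -0.4, -2.5]
gripper_width: 19.0
grip_force: 59.4
clock: 18.2
tool_pos: [576.0, 260.5, 150.8]
eef_rot: [-3.138, 0.0, 1.422]
force: [-1.5, -0.9, -2.4]
gripper_width: 19.3
grip_force: 59.4
clock: 19.2
tool_pos: [576.0, 255.5, 151.8]
eef_rot: [-3.139, -0.003, 2.774]
force: [0.4, -0.4, -3.2]
gripper_width: 19.1
grip_force: 59.4
clock: 19.4
tool_pos: [576.4, 255.9, 152.8]
eef_rot: [-3.14, -0.002, 2.764]
force: [-0.2, 0.1, -2.2]
gripper_width: 18.9
grip_force: 59.4
[576.4 255.9 152.8] [-3.140e+00 -2.000e-03  2.764e+00] offset [-0.7  1.1 24.8] j6 -0.86 f [-0.2  0.1 -2.2] 18.9
pred tip [206.36657132 143.09615738] collar ctr [205.55152751 128.86233906] hubtop [206.98775719 153.12492507]
```

View pics/c9.png

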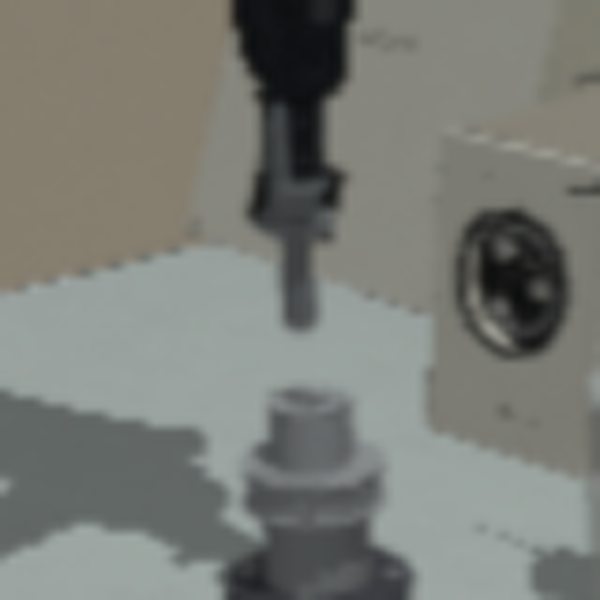

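```bash
python3 -m creep '{"offset":[[-0.0018,0.0008,0.014],[0,0,0.014],[0,0,0],[0,0,0]],"spin":[0,0,0,0],"claw":[255,255,255,255]}'; python3 -m creep '{"offset":[[0,0,0.003],[0,0,0.003],[0,0,0.002],[0,0,0]],"spin":[0,0,0,0],"claw":[255,255,255,255]}';python3 d.py 578.4 256 110
```

```text
clock: 20.05
tool_pos: [578.3, 256.3, 125.0]
eef_rot: [-3.14, -0.002, 2.769]
force: [-0.5, -0.1, -1.8]
gripper_width: 18.9
grip_force: 59.4
clock: 20.45
tool_pos: [579.0, 256.6, 118.2]
eef_rot: [-3.141, -0.0, 2.769]
force: [0.2, -0.1, -1.8]
gripper_width: 18.6
grip_force: 59.4
[579.  256.6 118.2] [-3.141 -0.     2.769] offset [ 0.3 -0.8  8.2] j6 -0.86 f [ 0.2 -0.1 -1.8] 18.6
```

```bash
python3 -m creep '{"offset":[[0,0,0.002],[0,0,0.002],[0,0,0.001],[0,0,0]],"spin":[0,0,0,0],"claw":[255,255,255,255]}';python3 -m creep '{"offset":[[0,0,0.002],[0,0,0.002],[0,0,0]],"spin":[0,0,0],"claw":[255,255,255]}'
```

```text
clock: 20.85
tool_pos: [579.0, 256.6, 113.2]
eef_rot: [-3.141, -0.0, 2.769]
force: [0.4, 0.1, -1.8]
gripper_width: 19.5
grip_force: 59.4
clock: 21.15
tool_pos: [578.9, 256.6, 109.0]
eef_rot: [-3.141, -0.001, 2.769]
force: [-0.1, -0.3, -1.4]
gripper_width: 19.2
grip_force: 59.4
```

```bash
python3 -m creep '{"offset":[[0,0,0.002],[0,0,0.002],[0,0,0]],"spin":[0,0,0],"claw":[255,255,255]}';python3 -m creep '{"offset":[[0,0,0.002],[0,0,0]],"spin":[0,0],"claw":[255,255]}'
```

```text
clock: 21.45
tool_pos: [578.9, 256.6, 105.0]
eef_rot: [-3.141, -0.0, 2.769]
force: [-0.2, 0.2, -1.5]
gripper_width: 19.2
grip_force: 59.4
clock: 21.65
tool_pos: [579.0, 256.6, 103.1]
eef_rot: [-3.141, -0.0, 2.769]
force: [-0.3, 0.3, -1.8]
gripper_width: 18.8
grip_force: 59.4
```

```bash
python3 -m creep '{"offset":[[0,0,0.002],[0,0,0.002],[0,0,0]],"spin":[0,0,0],"claw":[255,255,255]}';python3 -m creep '{"offset":[[0,0,0.002],[0,0,0.002],[0,0,0]],"spin":[0,0,0],"claw":[255,255,255]}'
```

```text
clock: 21.95
tool_pos: [578.9, 256.6, 99.0]
eef_rot: [-3.141, -0.001, 2.769]
force: [0.1, -0.1, -2.0]
gripper_width: 18.8
grip_force: 59.4
clock: 22.25
tool_pos: [578.9, 256.6, 95.0]
eef_rot: [-3.141, -0.0, 2.769]
force: [0.3, 0.3, -1.9]
gripper_width: 18.8
grip_force: 59.4
```

```bash
python3 -m creep '{"offset":[[0,0,0.003],[0,0,0.003],[0,0,0.003],[0,0,0]],"spin":[0,0,0,0],"claw":[255,255,255,255]}';python3 -m creep '{"offset":[[0,0,0.002],[0,0,0.002],[0,0,0.002],[0,0,0.002],[0,0,0]],"spin":[0,0,0,0,0],"claw":[255,255,255,255,255]}'
```

```text
clock: 22.65
tool_pos: [579.1, 256.6, 86.1]
eef_rot: [-3.141, -0.0, 2.769]
force: [1.1, 0.1, -0.9]
gripper_width: 19.2
grip_force: 59.5
clock: 23.15
tool_pos: [579.4, 256.7, 78.7]
eef_rot: [3.141, 0.0, 2.769]
force: [-0.7, -0.7, 4.8]
gripper_width: 18.9
grip_force: 60.2
```

```bash
python3 -m creep '{"offset":[[0,0,0.001],[0,0,0.001],[0,0,0]],"spin":[0,0,0],"claw":[255,255,255]}';python3 -m creep '{"offset":[[0,0,0.001],[0,0,0]],"spin":[0,0],"claw":[255,255]}';python3 -m creep '{"offset":[[0,0,0.001],[0,0,0]],"spin":[0,0],"claw":[255,255]}'
```

```text
clock: 23.45
tool_pos: [579.4, 256.7, 76.7]
eef_rot: [3.141, 0.0, 2.769]
force: [-1.6, -0.5, 6.1]
gripper_width: 18.7
grip_force: 60.4
clock: 23.65
tool_pos: [579.5, 256.7, 76.1]
eef_rot: [3.141, 0.001, 2.769]
force: [-2.0, -0.6, 7.0]
gripper_width: 18.6
grip_force: 60.6
clock: 23.85
tool_pos: [579.6, 256.8, 76.1]
eef_rot: [3.141, 0.001, 2.769]
force: [-3.1, -1.8, 12.7]
gripper_width: 19.2
grip_force: 61.5
```

```bash
python3 -m creep '{"offset":[[0,0,0.001],[0,0,0],[0,0,0],[0,0,0],[0,0,0]],"spin":[0,0,0,0,0],"claw":[255,255,255,255,255]}' && python3 -c "
from bench import robot
o=robot.get_obs();print(o['tool_pos'],o['force'])
print(robot.sign_off())"
```

```text
clock: 24.35
tool_pos: [579.8, 256.8, 76.0]
eef_rot: [3.141, 0.001, 2.769]
force: [-7.8, -2.5, 18.1]
gripper_width: 19.0
grip_force: 62.4
[579.75098571 256.77884722  75.99247288] [-7.76254072 -2.50278052 18.10771827]
the job is handed in; nothing more can be done
None
```

I stood the pulley in the nest and released it, then pushed the shaft home with the key in the keyway. I handed in at 24.4 s with the collar stopped on the hub (76.0 mm, as expected) and the shaft still gripped under about 18 N of push; the hand-in call gave no verdict.

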